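# Roll the lying vial onto the reader's line and press read

## Task

A small vial with a red cap lies on the pad of a bench code reader, to one side of its black read line. With a fingertip, push the top of the vial sideways so that it rolls, staying flat on the pad, until it lies at rest along the line and centred over it; let go of it, and only then press the green button on the reader all the way down and release it. Do not pinch, lift or drag the vial or reach down beside it to push it, press it only gently, and leave the battery, the orange-lidded cup and the brown bottle alone.

Things in the scene. Friction and masses are not known exactly. Their poses are not given: they have to be found in the camera images.
- reader: bench code reader: fixed grey box 54 (x) x 238 (y) x 26 mm with a white pad 50 x 164 mm, its top 30 mm above the worktop. Origin: on the worktop, under the middle of the black read line, which is 5 mm wide and runs along x across the pad; y is square to the line. Black end stops 35 mm high bound the pad at y = +-84 mm; the green button is beyond +y. Turned by up to 5 degrees
- read_line (a point): point in the middle of the read line, on the pad's top (30 mm above the worktop); axes as those of the reader. A vial rolling slowly on the pad stops within a few mm once it is no longer pushed. Things above the worktop (packs hang at x > 0.52, y -0.1 to 0.2, from 0.47 m up) call for keeping the tool low, within about 0.1 m of the pad, when near them
- vial: the vial to roll: small white bottle with a red cap, 49 mm long, about 20 g, lying on the pad along the line, 40 to 65 mm to one side or the other of it. Body: cylinder 24 mm in diameter, 40 mm long, on which it rolls; cap 16 mm in diameter, touching nothing, pointing away from the robot. Origin: centre of the bottom face, on the axis (end near the robot); z runs along the vial to the cap
- vial_mid (a point): point on the vial's axis, half-way along its 40 mm body; 42 mm above the worktop when it lies on the pad; its top line is then 54 mm above the worktop
- vial_upside (a point): point on the vial's skin, half-way along its body, which is topmost at the start and goes round with the vial as it rolls
- battery: red and silver battery, 15 mm in diameter and 50 mm long, lying on the pad on the other side of the line, parallel to it (its top 45 mm above the worktop); to be left alone. Origin: centre of the end face near the robot; z axis along it
- read_button (a joint): travel of the green push button, 0 when up, 6 mm when fully down; a spring brings it back up; about 4 N holds it fully down (1.2 N at the top)
- read_button_top (a point): middle of the top face of the green button, 26 mm in diameter; 48 mm above the worktop when up; presses straight down; its round housing ends 38 mm above the worktop
- cup: white specimen cup with an orange lid, 57 mm in diameter, 68 mm high, standing on the worktop behind and left of the reader; to be left alone. Origin: centre of its underside
- brown_bottle: brown bottle with a black cap, 36 mm in diameter, 87 mm high, standing on the worktop behind the reader; to be left alone. Origin: centre of its underside
Things that resemble listed ones, but are neither listed nor needed, are in the scene too. What is shaped like the vial but purple is not meant.

How it is judged (in metres and radians):
On the way, in this order (a step that is already met when the one before it is completed fails the run):
1. the vial has turned by more than a quarter turn by rolling on the pad (z of vial_upside in the frame of reader below 0.042 m and z of vial_mid in the frame of reader below 0.047 m).
2. it lies at rest along the read line, its middle within 8 mm of the line, not touched by the fingers (y of vial_mid in the frame of reader between -0.008 and 0.008 m and x of vial_mid in the frame of reader between -0.018 and 0.018 m and z of vial_mid in the frame of reader between 0.037 and 0.047 m and angle between the z axis of vial and the x axis of reader, either way round below 0.25 rad and linear speed of vial below 0.01 m/s and angular speed of vial below 0.8 rad/s and contact force between the fingers and vial below 0.05 N), for 0.2 s.
3. the green button is pressed down by more than 4.5 mm with the vial on the line (value of joint read_button above 0.0045 m and y of vial_mid in the frame of reader between -0.008 and 0.008 m and x of vial_mid in the frame of reader between -0.018 and 0.018 m and z of vial_mid in the frame of reader between 0.037 and 0.047 m and angle between the z axis of vial and the x axis of reader, either way round below 0.25 rad), for 0.05 s.
At the end, for the whole second after the job is handed in: The vial lies at rest flat on the pad, its middle within 8 mm of the read line and within 18 mm of the line's middle lengthwise, its axis within 0.25 rad of the line; the button is up again; the battery, the cup and the brown bottle are within 12 mm of where they were (y of vial_mid in the frame of reader between -0.008 and 0.008 m and x of vial_mid in the frame of reader between -0.018 and 0.018 m and z of vial_mid in the frame of reader between 0.037 and 0.047 m and angle between the z axis of vial and the x axis of reader, either way round below 0.25 rad and linear speed of vial below 0.01 m/s and angular speed of vial below 0.8 rad/s and value of joint read_button below 0.0015 m and distance of each of battery, cup, brown_bottle from where it was at the start of the episode below 0.012 m); the robot touches nothing.
It fails at once if the vial is lifted off the pad (8 mm) or tipped up (height (world z) of vial_mid above 0.05 m or angle between vial's own z axis and vertical below 1.2 rad).
It fails at once if the fingers push the vial with a force of more than 25 N (contact force between the fingers and vial above 25 N).
It fails at once if the fingers touch the vial while reaching down beside it, their tips less than about 5 mm above the pad (contact force between the fingers and vial above 0.05 N and height (world z) of the grasp point below 0.054 m).
It fails at once if the button is pressed while the vial is not on the line (value of joint read_button above 0.003 m and not (y of vial_mid in the frame of reader between -0.008 and 0.008 m and x of vial_mid in the frame of reader between -0.018 and 0.018 m and z of vial_mid in the frame of reader between 0.037 and 0.047 m and angle between the z axis of vial and the x axis of reader, either way round below 0.25 rad)).
It fails at once if the battery, the cup or the brown bottle is moved by more than 12 mm (distance of any of battery, cup, brown_bottle from where it was at the start of the episode above 0.012 m).
It also fails if it takes over 48 s, if anything falls off the work surface, if the arm or the gripper's body presses on something with over 40 N, if the wrist force passes 120 N, or if a joint passes its speed limit or range.

## Robot

A 6-joint arm with a two-finger parallel gripper is mounted at the origin on a cart in front of the work surface, level with it; the furniture and walls round the work are solid. World frame = base frame: x ahead of the robot, y to its left, z up, the work surface at z = 0. Lengths are in mm, angles in rad, forces in N, time in s.
With the tool pointing down it reaches from about 425 to 1125 mm from the base axis. Payload 14.9 kg.
Tool frame: the origin (TCP) lies midway between the tips of the shut fingers; the grasp point (between the pads) lies 19 mm behind it; z points along the fingers, y is the line along which they close (so a half turn about z gives the same grasp; the last joint's range is limited). The gripper opens to 91 mm and grips with 3 to 60 N. Pads are 32 mm wide; open, the fingers measure 118 mm over their backs; the gripper's body (76 mm by 178 mm) begins 60 mm behind the grasp point.
Start: joints at [1.243, 0.379, 1.734, -0, 1.028, -0.033], TCP at [203.391, 669.813, 213.932] pointing down, gripper open.
Joint ranges: [-2.77, 2.77], [-0.74, 2.19], [0, 2.66], [-1.06, 4.2], [0.31, 2.87], [-3.08, 3.08]. Speed limits (rad/s): [1.89, 1.89, 2.39, 3.14, 3.14, 3.14].

## Interface

Orientations are given as a unit quaternion [w, x, y, z].
In Python, from bench import ctrl gives the robot as it stands.
- The arm moves only by the tool servo_tool, never from a script. Its argument "moves" is a list of rows, each a list of 6 numbers: the shift along the tool's x, y, z in units of 30 mm (1.0 is 30 mm), then the turn, a rotation vector about the tool's x, y, z in units of 8 degrees (1.0 is 8 degrees). A call has exactly 8 rows; each row is the pose to reach, as a shift and turn from the pose commanded when the call began, along the tool's axes at that moment; what a row does not reach only later rows make up. A row lasts 1/8 s, in which the tool goes at most 62.5 mm and 10.7 degrees, less where a joint would pass 70% of its speed; a pose out of reach is approached as far as the arm can. A call with a gripper value outside its range is refused whole. "fingers" is the opening, from -1 (shut) to 1 (fully open), so that 0 is half open, set as the call begins (left out, the last holds). The fingers move at their own pace and stop on an object; "grip_force" is the grip in N (left out, the last holds). Time passes only in rows, so rows that repeat a pose let the fingers close, or fill a call up. It gives the time, the measured TCP pose, the force, the opening and the grip force at its end, in the units of the state.
- ctrl.get_state(): the state, without advancing time (a new reading comes with each control period).
- ctrl.snapshot(name): name is "scene" or "top"; returns a dict with "frame" (480x640x3 uint8, red, green, blue), "vfov" (degrees; the focal length in pixels is half the picture's height over the tangent of half this angle, whatever the lens; pixels are square), "cx", "cy" (the principal point, pixels), "k1" (the pictures are not rectified: a ray, as slopes to the right and down, at radius r is drawn at 1 + k1 r^2 times it, then the intrinsics apply), "R" (3x3) and "t" (3): a world point X has camera coordinates R X + t. Camera axes: x right, y down, z forward; pixel columns grow to the right and rows downward; lengths in mm; the calibration is good to about 2 mm. A picture is of the moment at which its call begins. There is no depth.
- ctrl.close_job(): hands the job in; it is judged then, once.
Trained networks look in the newest picture that a camera, given by its name, has taken for a name from the list of things; names that differ only in an ending like _2 or _b are one class to them, and where a whole thing is asked for, a point or a joint stands for the part that bears it (a point fixed in the world has none). Each returns a list of dicts, best first, with "confidence" (0 to 1); they miss things now and then, are a little off and sometimes report something else, mostly with a low value. They report only what shows in the picture. A call takes as long as a camera call. They do not tell look-alikes from the thing itself.
- ctrl.masks_of(target, camera): "region" (480x640 bool, what is visible of it) and "at" ([column, row] in pixels, amid what is visible of it).
- ctrl.place_of(target, camera): "at" ([column, row] in pixels: a listed point, or the origin of a listed thing).
The state is a dict: "clock": time; "joint_pos": joint angles; "joint_velocities": joint speeds; "effort": joint torques, N m; "tcp_pos": TCP position; "eef_rot": TCP orientation; "force": force on the tool from outside, world axes, zero at the start; "moment": the same for the moment, N m; "finger_gap": opening from 0.0 (shut) to 1.0 (fully open); "gripper_force": force on a finger pad.
Only numpy, scipy, OpenCV 4.12 (cv2) and the standard library are available. Lean on these libraries where they do the work, as an engineer would, in place of code of your own. Each camera call takes 0.05 s, during which the arm holds its last target. There are 200 camera calls.

## Working session

There is one attempt and no reset: what is moved stays moved. The work goes in short steps, Python scripts to look and compute and a tool call to move; the robot and the scene stay as the last step left them, time stands still between calls to the robot, and variables do not carry over. Pictures are saved under pics/ and viewed, at most 10 in all, crops included, and the job is handed in when it is done.

Besides the shell and the picture viewer there is one more tool, called after "Emit:" by a JSON object that holds its "name" and its "arguments". servo_tool: Moves the arm, as the interface text tells. Its arguments: {"type":"object","properties":{"moves":{"type":"array"},"fingers":{"type":"number"},"grip_force":{"type":"number"}},"required":["moves"]}

```bash
mkdir -p pics; cat > h.py <<'E'
import numpy as np, cv2
from bench import ctrl
def ray(s,px):
    f=240/np.tan(np.radians(s['vfov'])/2)
    d=np.array([(px[0]-s['cx'])/f,(px[1]-s['cy'])/f]); u=d.copy()
    for _ in range(20): u=d/(1+s['k1']*(u@u))
    R=np.array(s['R']);t=np.array(s['t'])
    return -R.T@t, R.T@np.array([u[0],u[1],1])
def at_z(s,px,z):
    o,d=ray(s,px); return o+d*(z-o[2])/d[2]
def proj(s,X):
    f=240/np.tan(np.radians(s['vfov'])/2)
    c=np.array(s['R'])@np.array(X,float)+np.array(s['t']); u=c[:2]/c[2]
    u=u*(1+s['k1']*(u@u)); return u*f+[s['cx'],s['cy']]
def save(s,n): cv2.imwrite('pics/'+n,np.ascontiguousarray(s['frame'][:,:,::-1]))
Z=dict(read_line=30,vial_mid=42,vial_upside=54,vial=42,battery=37.5,read_button_top=48,cup=0,brown_bottle=0,reader=0)
E
python3 - <<'E'
from h import *
for c in('top','scene'):
    s=ctrl.snapshot(c);save(s,c+'0.png')
    for n,z in Z.items():
        for d in ctrl.place_of(n,c)[:3]:
            print(c,n,np.round(d['at']),round(d['confidence'],2),at_z(s,d['at'],z).round(1))
print(ctrl.get_state())
E
```

```text
top read_line [350. 295.] 0.84 [468.1  10.4  30. ]
top vial_mid [382. 293.] 0.93 [470. -45.  42.]
top vial_mid [223. 188.] 0.52 [660.9 241.7  42. ]
top vial_mid [356. 291.] 0.52 [ 4.725e+02 -1.000e-01  4.200e+01]
top vial_upside [221. 184.] 0.67 [663.8 244.5  54. ]
top vial_upside [382. 291.] 0.53 [472.5 -43.8  54. ]
top vial_upside [245. 249.] 0.32 [544.9 196.4  54. ]
top vial [380. 306.] 0.73 [446.9 -42.8  42. ]
top vial [212. 195.] 0.62 [647.  261.1  42. ]
top battery [325. 309.] 0.65 [442.2  53.4  37.5]
top read_button_top [289. 291.] 0.71 [472.  117.6  48. ]
top brown_bottle [342. 235.] 0.65 [583.7  21.7   0. ]
top reader [351. 295.] 0.78 [471.4   5.6   0. ]
scene read_line [374. 268.] 0.86 [465.1   2.   30. ]
scene vial_mid [387. 252.] 0.82 [480.6 -45.3  42. ]
scene vial_upside [390. 248.] 0.54 [472.5 -42.2  54. ]
scene vial [400. 259.] 0.82 [446.  -44.3  42. ]
scene vial [321. 274.] 0.46 [487.8 104.8  42. ]
scene battery [361. 277.] 0.69 [444.3  51.3  37.5]
scene read_button_top [321. 278.] 0.51 [467.5 119.7  48. ]
scene cup [256. 296.] 0.61 [552.9 198.6   0. ]
scene brown_bottle [324. 259.] 0.63 [591.6  19.3   0. ]
scene reader [371. 278.] 0.66 [478.   -4.1   0. ]
{'clock': 1.0, 'joint_pos': array([ 1.24271671e+00,  3.78900403e-01,  1.73419819e+00,  7.32408567e-06,
        1.02850230e+00, -3.33282998e-02]), 'joint_velocities': array([-0.00016252, -0.00108519, -0.00178014,  0.00017293,  0.00065295,
        0.00060308]), 'effort': array([ 3.23140877e-03, -7.63700938e+01, -4.34755397e+01,  6.53099455e-02,
        3.88934871e-02, -6.91704997e-06]), 'tcp_pos': array([203.37840839, 669.81775993, 213.9323752 ]), 'eef_rot': array([-3.82562784e-06,  1.46844619e-01,  9.89159572e-01, -3.48708354e-06]), 'force': array([-0.82169445, -0.38235299,  0.01574922]), 'moment': array([-0.03829282, -0.025114  ,  0.03264374]), 'gripper_force': 0.0, 'finger_gap': 1.0020095832194478}
```

```bash
python3 - <<'E'
import cv2
a=cv2.imread('pics/top0.png')[160:360,190:450]
cv2.imwrite('pics/c1.png',cv2.resize(a,None,fx=3,fy=3,interpolation=cv2.INTER_CUBIC))
E
```

```text
(no output)
```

View pics/c1.png

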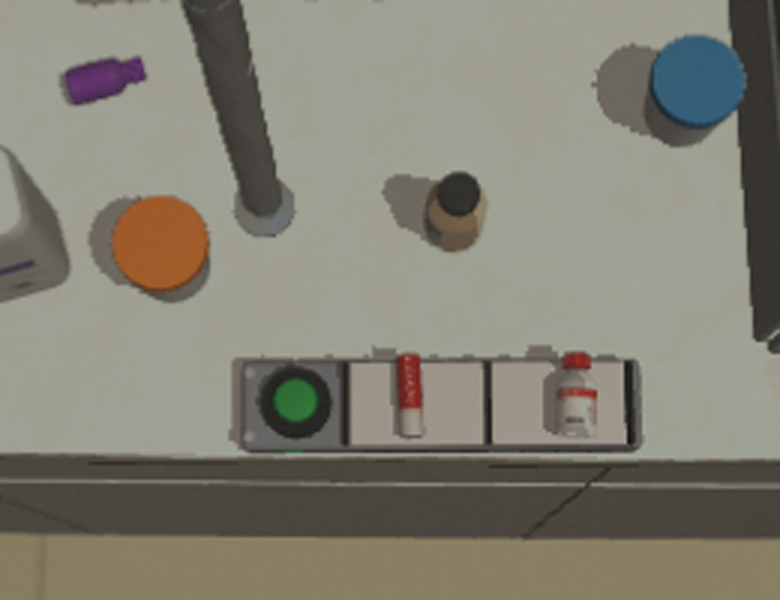

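View pics/scene0.png

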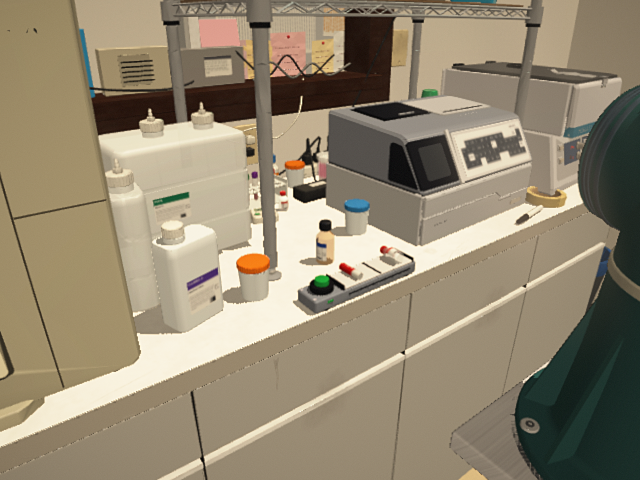

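The crop and the scene view show these look-alikes:
- The red-capped white vial is at top px (382,293).
- The red and silver battery is at (326,292).
- The purple vial is at (223,187).
- The read line is at (352.7,294) and the green button at (288.5,293).

I choose the white one with the red cap, lying on the pad's −y side. Next I measure the line, the vial and the yaw finely.

```bash
cat >> h.py <<'E'
def line_fit(s,zl=30):
    g=cv2.cvtColor(s['frame'],cv2.COLOR_RGB2GRAY).astype(float); P=[]
    for r in range(284,306):
        seg=g[r,345:361]; w=np.clip(np.median(seg)-12-seg,0,None)
        if w.sum()>20: P.append(at_z(s,[345+(w*np.arange(16)).sum()/w.sum(),r],zl))
    return np.array(P)
E
python3 - <<'E'
from h import *
s=ctrl.snapshot('top')
P=line_fit(s); print(len(P),P[[0,len(P)//2,-1]].round(1)); k=np.polyfit(P[:,0],P[:,1],1); print('yaw from line',np.degrees(-np.arctan(k[0])),'y at 470',np.polyval(k,470))
for n,z in(('vial',42),('battery',37),('read_button',48),('reader',20)):
    for d in ctrl.masks_of(n,'top')[:2]:
        m=d['region'].astype(np.uint8); ys,xs=np.nonzero(m); c=cv2.minAreaRect(np.c_[xs,ys].astype(np.float32))
        print(n,round(d['confidence'],2),np.round(c[0],1),np.round(c[1],1),round(c[2],1),at_z(s,c[0],z).round(1))
        for q in cv2.boxPoints(c): print('   ',at_z(s,q,z).round(1))
print('cam',(-np.array(s['R']).T@s['t']).round())
s=ctrl.snapshot('scene')
for n,z in(('vial',42),('read_button',48),('battery',37)):
    for d in ctrl.masks_of(n,'scene')[:1]: print(n,d['at'],at_z(s,d['at'],z).round(1))
E
```

```text
22 [[487.4   5.9  30. ]
 [467.7   5.8  30. ]
 [449.9   5.8  30. ]]
yaw from line -0.21127408248846127 y at 470 5.864099597601823
vial 0.58 [381.5 291. ] [28. 13.] 90.0 [473.5 -45.1  42. ]
    [498.4 -34.   42. ]
    [498.5 -57.   42. ]
    [448.9 -56.1  42. ]
    [448.8 -33.3  42. ]
vial 0.51 [224.9 185. ] [12.6 25.5] 76.0 [666.8 238.7  42. ]
    [672.6 264.6  42. ]
    [684.7 219.5  42. ]
    [661.1 212.9  42. ]
    [649.1 257.8  42. ]
battery 0.62 [326. 291.] [28.  8.] 90.0 [473.5  52.4  37. ]
    [498.5  59.6  37. ]
    [498.6  45.4  37. ]
    [448.8  45.2  37. ]
    [448.7  59.3  37. ]
read_button 0.7 [288.  293.5] [13. 14.] 90.0 [467.1 118.8  48. ]
    [478.4 131.2  48. ]
    [478.6 106.7  48. ]
    [455.8 106.4  48. ]
    [455.6 130.8  48. ]
reader 0.85 [336. 295.] [ 30. 132.] 90.0 [468.9  34.2  20. ]
    [495.1 153.1  20. ]
    [496.9 -84.8  20. ]
    [442.7 -83.6  20. ]
    [441.  151.8  20. ]
cam [ 328.   67. 1064.]
vial [390.4, 253.0] [473.3 -46.3  42. ]
read_button [322.1, 282.0] [456.3 125.3  48. ]
battery [350.6, 270.4] [473.3  50.1  37. ]
```

Emit:
{"name": "servo_tool", "arguments": {"moves": [[-1, -2, 0, 0, 0, 0], [-1.5, -4, 0, 0, 0, 0], [-2, -6, 0, 0, 0, 0], [-2, -8, 0, 0, 0, 0], [-2, -10, 0, 0, 0, 0], [-2, -12, 0, 0, 0, 0], [-2, -13, 0, 0, 0, 0], [-2, -14, 0, 0, 0, 0]], "fingers": -1, "grip_force": 10}}

```text
clock: 2.45
tcp_pos: [138.4, 249.5, 214.0]
eef_rot: [0.0, 0.147, 0.989, 0.0]
force: [0.4, -0.3, 0.5]
finger_gap: 0.153
gripper_force: 0.0
```

Emit:
{"name": "servo_tool", "arguments": {"moves": [[-2, -0.2, 0, 0, 0, -0.3], [-4, -0.5, 0, 0, 0, -0.6], [-6, -0.7, 0, 0, 0, -0.9], [-8, -1, 0, 0, 0, -1.2], [-9.1, -2.3, 0, 0, 0, -1.5], [-10.2, -3.6, 0, 0, 0, -1.8], [-11.3, -5, 0, 0, 0, -2.1], [-12.4, -6.3, 0, 0, 0, -2.1]], "fingers": -1}}

```text
clock: 3.45
tcp_pos: [440.3, -40.4, 214.2]
eef_rot: [0.0, 0.001, 1.0, -0.0]
force: [1.0, 1.2, 0.7]
finger_gap: 0.006
gripper_force: 0.0
```

Emit:
{"name": "servo_tool", "arguments": {"moves": [[-0.5, -0.3, 1, 0, 0, 0], [-0.93, -0.49, 2, 0, 0, 0], [-0.93, -0.49, 3, 0, 0, 0], [-0.93, -0.49, 4, 0, 0, 0], [-0.93, -0.49, 4.8, 0, 0, 0], [-0.93, -0.49, 5.2, 0, 0, 0], [-0.93, -0.49, 5.2, 0, 0, 0], [-0.93, -0.49, 5.2, 0, 0, 0]]}}

```text
clock: 4.45
tcp_pos: [468.3, -53.2, 58.7]
eef_rot: [0.001, 0.001, 1.0, -0.0]
force: [0.1, -0.1, 0.2]
finger_gap: 0.009
gripper_force: 0.0
```

```bash
python3 - <<'E'
from h import *
q=ctrl.get_state();print(q['tcp_pos'],q['force'])
s=ctrl.snapshot('scene');a=s['frame'][200:310,290:430,::-1]
cv2.imwrite('pics/c2.png',cv2.resize(a,None,fx=5,fy=5,interpolation=cv2.INTER_CUBIC))
E
```

```text
[468.2765234  -53.2431334   58.74233498] [ 0.06962517 -0.08508831  0.20724108]
```

View pics/c2.png

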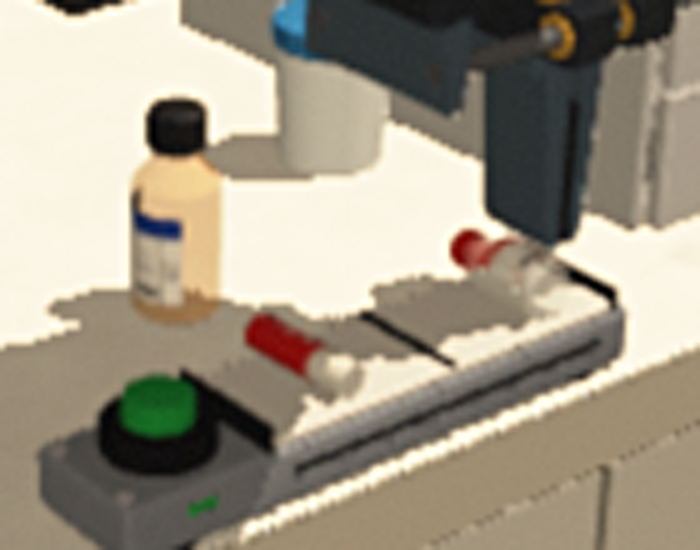

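The fingertip hangs over the vial (crop px (540,240)), the line is at (410,335) and the battery at (305,355). I now go down gently onto the top.

Emit:
{"name": "servo_tool", "arguments": {"moves": [[0, 0, 0.06, 0, 0, 0], [0, 0, 0.1, 0, 0, 0], [0, 0, 0.12, 0, 0, 0], [0, 0, 0.13, 0, 0, 0], [0, 0, 0.14, 0, 0, 0], [0, 0, 0.15, 0, 0, 0], [0, 0, 0.155, 0, 0, 0], [0, 0, 0.155, 0, 0, 0]]}}

```text
clock: 5.5
tcp_pos: [467.9, -53.2, 53.8]
eef_rot: [0.0, 0.001, 1.0, -0.0]
force: [-5.8, -0.7, 15.5]
finger_gap: 0.005
gripper_force: 7.7
```

Emit:
{"name": "servo_tool", "arguments": {"moves": [[0, 0, -0.01, 0, 0, 0], [0, 0, -0.013, 0, 0, 0], [0, 0, -0.013, 0, 0, 0], [0, 0, -0.013, 0, 0, 0], [0, 0, -0.013, 0, 0, 0], [0, 0, -0.013, 0, 0, 0], [0, 0, -0.013, 0, 0, 0], [0, 0, -0.013, 0, 0, 0]]}}

```text
clock: 6.5
tcp_pos: [467.8, -53.2, 54.0]
eef_rot: [0.0, 0.001, 1.0, -0.0]
force: [-3.1, 0.3, 8.1]
finger_gap: 0.005
gripper_force: 4.3
```

Emit:
{"name": "servo_tool", "arguments": {"moves": [[0, 0, -0.006, 0, 0, 0], [0, 0.05, -0.006, 0, 0, 0], [0, 0.1, -0.006, 0, 0, 0], [0, 0.17, -0.006, 0, 0, 0], [0, 0.25, -0.006, 0, 0, 0], [0, 0.33, -0.006, 0, 0, 0], [0, 0.4, -0.006, 0, 0, 0], [0, 0.4, -0.006, 0, 0, 0]]}}

```text
clock: 7.5
tcp_pos: [468.0, -41.1, 54.1]
eef_rot: [0.0, 0.001, 1.0, -0.0]
force: [-0.7, 1.0, 6.1]
finger_gap: 0.008
gripper_force: 2.9
```

```bash
cat >> h.py <<'E'
def look():
    q=ctrl.get_state();print(q['tcp_pos'].round(1),q['force'].round(1))
    for c in('top','scene'):
        s=ctrl.snapshot(c)
        for n,z in(('vial_mid',42),('vial',42),('vial_upside',54)):
            for d in ctrl.place_of(n,c)[:2]:
                p=at_z(s,d['at'],z)
                if abs(p[1])<90: print(c,n,round(d['confidence'],2),p.round(1))
        for d in ctrl.masks_of('vial',c)[:2]:
            ys,xs=np.nonzero(d['region']); r=cv2.minAreaRect(np.c_[xs,ys].astype(np.float32)); p=at_z(s,r[0],42)
            if abs(p[1])<90: print(c,'mask',np.round(r[1]),round(r[2]),p.round(1),at_z(s,d['at'],42).round(1))
    return s
E
python3 -c "from h import *;look()"
```

```text
[468.  -41.1  54.1] [-0.7  1.   6.1]
scene vial_mid 0.6 [464.7 -37.5  42. ]
scene vial 0.67 [458.8 -41.5  42. ]
scene vial_upside 0.52 [475.7 -35.8  54. ]
scene mask [26. 12.] 19 [466.2 -36.8  42. ] [472.5 -39.9  42. ]
```

Emit:
{"name": "servo_tool", "arguments": {"moves": [[0, 0.06, 0, 0, 0, 0], [0, 0.2, 0, 0, 0, 0], [0, 0.35, 0, 0, 0, 0], [0, 0.5, 0, 0, 0, 0], [0, 0.65, 0, 0, 0, 0], [0, 0.8, 0, 0, 0, 0], [0, 0.88, 0, 0, 0, 0], [0, 0.9, 0, 0, 0, 0]]}}

```text
clock: 9.0
tcp_pos: [467.5, -14.0, 53.7]
eef_rot: [-0.0, 0.001, 1.0, 0.0]
force: [-0.8, -0.0, 0.2]
finger_gap: 0.006
gripper_force: 0.0
```

Emit:
{"name": "servo_tool", "arguments": {"moves": [[0, 0, 0, 0, 0, 0], [0, 0, -0.03, 0, 0, 0], [0, 0, -0.1, 0, 0, 0], [0, 0, -0.5, 0, 0, 0], [0, -1, -2, 0, 0, 0], [0, -2, -3, 0, 0, 0], [0, -3, -3, 0, 0, 0], [0, -3, -3, 0, 0, 0]]}}

```text
clock: 10.0
tcp_pos: [468.0, -105.6, 145.1]
eef_rot: [0.001, 0.002, 1.0, -0.0]
force: [1.0, -0.8, -0.4]
finger_gap: 0.005
gripper_force: 0.0
```

```bash
python3 - <<'E'
from h import *
s=look()
s=ctrl.snapshot('top'); a=s['frame'][200:330,270:430,::-1]
b=ctrl.snapshot('scene')['frame'][200:310,290:430,::-1]
R=lambda i:cv2.resize(i,(400,320),interpolation=cv2.INTER_CUBIC)
cv2.imwrite('pics/c3.png',np.hstack([R(a),R(b)]))
E
```

```text
[ 468.  -105.6  145.1] [ 1.  -0.8 -0.4]
top vial_mid 0.79 [467.6 -29.9  42. ]
top vial 0.75 [446.6 -26.1  42. ]
top vial_upside 0.84 [473.9 -15.1  54. ]
top mask [28. 12.] 90 [473.4 -26.6  42. ] [470.  -26.9  42. ]
scene vial_mid 0.49 [469.7 -30.8  42. ]
scene vial 0.87 [460.9 -34.1  42. ]
scene vial_upside 0.75 [460.5  -0.9  54. ]
```

View pics/c3.png

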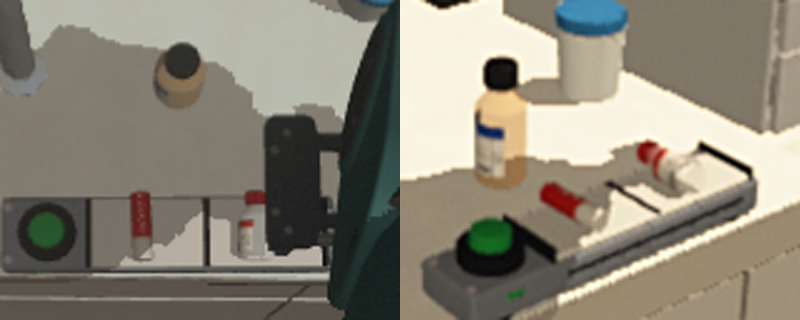

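The vial lies flat and square at y≈−27, with the line at 5.8 (left panel: vial u=253, line u=207). It needs about 33 mm more, so I do a second stroke.

Emit:
{"name": "servo_tool", "arguments": {"moves": [[0, 1.2, 0.8, 0, 0, 0], [0, 2.27, 1.8, 0, 0, 0], [0, 2.27, 2.5, 0, 0, 0], [0, 2.27, 2.8, 0, 0, 0], [0, 2.27, 2.93, 0, 0, 0], [0, 2.27, 2.97, 0, 0, 0], [0, 2.27, 2.985, 0, 0, 0], [0, 2.27, 2.99, 0, 0, 0]]}}

```text
clock: 11.6
tcp_pos: [468.0, -36.2, 54.5]
eef_rot: [0.0, 0.001, 1.0, -0.0]
force: [-0.5, 0.5, -0.5]
finger_gap: 0.005
gripper_force: 0.0
```

Emit:
{"name": "servo_tool", "arguments": {"moves": [[0, 0, 0.01, 0, 0, 0], [0, 0, 0.018, 0, 0, 0], [0, 0, 0.018, 0, 0, 0], [0, 0.05, 0.018, 0, 0, 0], [0, 0.12, 0.018, 0, 0, 0], [0, 0.2, 0.018, 0, 0, 0], [0, 0.28, 0.018, 0, 0, 0], [0, 0.35, 0.018, 0, 0, 0]]}}

```text
clock: 12.6
tcp_pos: [468.2, -25.6, 54.1]
eef_rot: [0.0, 0.001, 1.0, -0.0]
force: [-1.3, 0.2, 10.0]
finger_gap: 0.003
gripper_force: 4.2
```

Emit:
{"name": "servo_tool", "arguments": {"moves": [[0, 0.05, -0.005, 0, 0, 0], [0, 0.15, -0.007, 0, 0, 0], [0, 0.27, -0.007, 0, 0, 0], [0, 0.4, -0.007, 0, 0, 0], [0, 0.53, -0.007, 0, 0, 0], [0, 0.65, -0.007, 0, 0, 0], [0, 0.73, -0.007, 0, 0, 0], [0, 0.75, -0.007, 0, 0, 0]]}}

```text
clock: 13.6
tcp_pos: [467.5, -2.9, 53.6]
eef_rot: [-0.0, 0.001, 1.0, 0.0]
force: [0.3, -0.2, 1.3]
finger_gap: 0.008
gripper_force: 0.5
```

Emit:
{"name": "servo_tool", "arguments": {"moves": [[0, 0, 0, 0, 0, 0], [0, 0, -0.03, 0, 0, 0], [0, 0, -0.1, 0, 0, 0], [0, 0, -0.5, 0, 0, 0], [0, -1, -2, 0, 0, 0], [0, -2, -3, 0, 0, 0], [0, -3, -3, 0, 0, 0], [0, -3, -3, 0, 0, 0]]}}

```text
clock: 14.6
tcp_pos: [468.0, -94.5, 145.0]
eef_rot: [0.001, 0.002, 1.0, -0.0]
force: [-0.2, -0.2, -0.5]
finger_gap: 0.008
gripper_force: 0.0
```

```bash
python3 - <<'E'
from h import *
s=look()
s=ctrl.snapshot('top'); a=s['frame'][270:320,310:400,::-1]
cv2.imwrite('pics/c4.png',cv2.resize(a,None,fx=8,fy=8,interpolation=cv2.INTER_CUBIC))
E
```

```text
[468.  -94.5 145. ] [-0.2 -0.2 -0.5]
top vial_mid 0.77 [471.9  -8.2  42. ]
top vial 0.69 [450.2 -12.   42. ]
top vial_upside 0.65 [467.2  -1.2  54. ]
top mask [26. 12.] 90 [471.5 -12.5  42. ] [469.8  -9.2  42. ]
scene vial_mid 0.67 [466.8 -15.6  42. ]
scene vial 0.83 [453.8 -11.2  42. ]
scene vial_upside 0.76 [440.1  21.1  54. ]
scene mask [26. 14.] 31 [471.  -12.9  42. ] [481.8 -17.7  42. ]
```

View pics/c4.png

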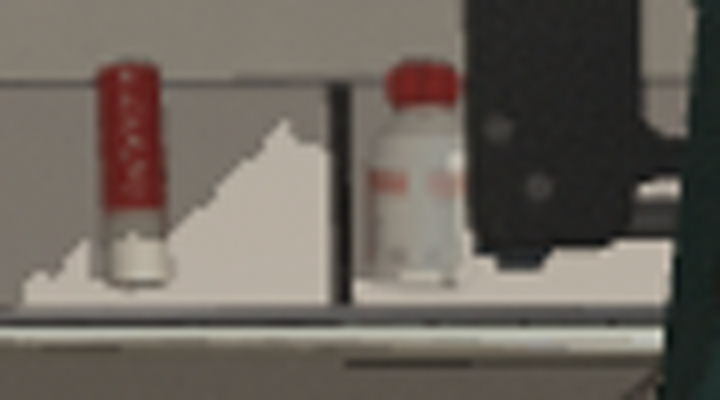

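Vial at crop u≈421, line at u≈340, so the vial is at y≈−11 and needs about 16.5 mm more. Third stroke: tip from y≈−20 to +13.

Emit:
{"name": "servo_tool", "arguments": {"moves": [[0, 1.2, 0.8, 0, 0, 0], [0, 2.2, 1.8, 0, 0, 0], [0, 2.45, 2.5, 0, 0, 0], [0, 2.45, 2.8, 0, 0, 0], [0, 2.45, 2.93, 0, 0, 0], [0, 2.45, 2.97, 0, 0, 0], [0, 2.45, 2.99, 0, 0, 0], [0, 2.45, 3, 0, 0, 0]]}}

```text
clock: 16.15
tcp_pos: [468.0, -19.8, 54.2]
eef_rot: [0.0, 0.001, 1.0, -0.0]
force: [-0.2, -1.0, 1.1]
finger_gap: 0.0
gripper_force: 0.1
```

Emit:
{"name": "servo_tool", "arguments": {"moves": [[0, 0, 0, 0, 0, 0], [0, 0, 0.003, 0, 0, 0], [0, 0, 0.003, 0, 0, 0], [0, 0.05, 0.003, 0, 0, 0], [0, 0.12, 0.003, 0, 0, 0], [0, 0.2, 0.003, 0, 0, 0], [0, 0.28, 0.003, 0, 0, 0], [0, 0.35, 0.003, 0, 0, 0]]}}

```text
clock: 17.15
tcp_pos: [468.2, -9.0, 54.1]
eef_rot: [0.0, 0.001, 1.0, -0.0]
force: [-0.4, -0.8, 7.0]
finger_gap: 0.002
gripper_force: 3.5
```

Emit:
{"name": "servo_tool", "arguments": {"moves": [[0, 0.05, 0, 0, 0, 0], [0, 0.15, 0, 0, 0, 0], [0, 0.27, 0, 0, 0, 0], [0, 0.4, 0, 0, 0, 0], [0, 0.53, 0, 0, 0, 0], [0, 0.63, 0, 0, 0, 0], [0, 0.7, 0, 0, 0, 0], [0, 0.73, 0, 0, 0, 0]]}}

```text
clock: 18.15
tcp_pos: [467.8, 12.9, 53.7]
eef_rot: [-0.0, 0.001, 1.0, 0.0]
force: [2.4, -0.4, 2.0]
finger_gap: 0.005
gripper_force: 1.0
```

Emit:
{"name": "servo_tool", "arguments": {"moves": [[0, 0, 0, 0, 0, 0], [0, 0, -0.03, 0, 0, 0], [0, 0, -0.1, 0, 0, 0], [0, 0, -0.5, 0, 0, 0], [0, -1, -2, 0, 0, 0], [0, -2, -3, 0, 0, 0], [0, -3, -3, 0, 0, 0], [0, -3.6, -3, 0, 0, 0]]}}

```text
clock: 19.15
tcp_pos: [467.7, -96.3, 144.6]
eef_rot: [0.001, 0.001, 1.0, -0.0]
force: [0.6, 0.4, 0.2]
finger_gap: 0.004
gripper_force: 0.0
```

```bash
python3 - <<'E'
from h import *
s=look()
s=ctrl.snapshot('top'); a=s['frame'][270:320,310:400,::-1]
b=ctrl.snapshot('scene')['frame'][240:300,310:420,::-1]
cv2.imwrite('pics/c5.png',np.vstack([cv2.resize(a,(540,300),interpolation=cv2.INTER_CUBIC),cv2.resize(b,(540,294),interpolation=cv2.INTER_CUBIC)]))
E
```

```text
[467.7 -96.3 144.6] [0.6 0.4 0.2]
top vial_mid 0.92 [470.3   8.   42. ]
top vial 0.9 [447.3   2.   42. ]
top vial_upside 0.78 [469.1  -6.   54. ]
top mask [28. 13.] 90 [471.4   4.1  42. ] [469.1   6.4  42. ]
scene vial_mid 0.76 [463.3   8.   42. ]
scene vial 0.6 [455.2  10.1  42. ]
scene vial 0.29 [465.9  -0.6  42. ]
scene vial_upside 0.54 [446.   13.6  54. ]
scene mask [25. 12.] 27 [470.2   3.3  42. ] [4.752e+02 4.000e-01 4.200e+01]
```

View pics/c5.png

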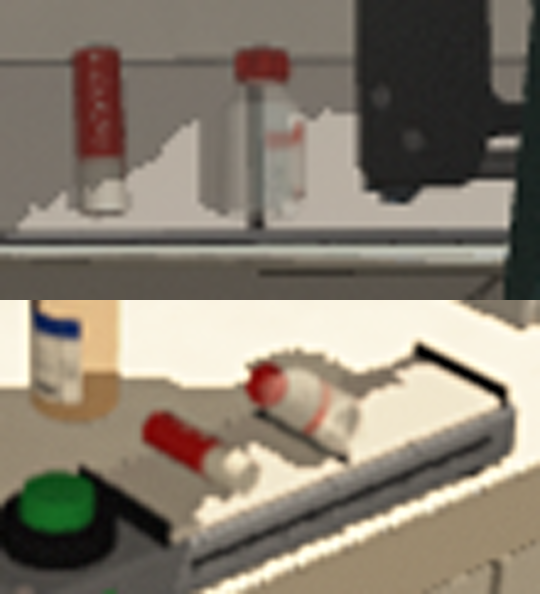

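The vial lies on the line (top panel: cap at u=262, line at u=257, so about 1 mm off). The battery is in place. Next is the button at about (467,118.5).

Emit:
{"name": "servo_tool", "arguments": {"moves": [[0, 1.5, 0, 0, 0, 0], [0, 3, 0, 0, 0, 0], [0, 4.5, 0, 0, 0, 0], [0, 6, 0, 0, 0, 0], [0, 7.15, 0, 0, 0, 0], [0, 7.15, 1, 0, 0, 0], [0, 7.15, 2, 0, 0, 0], [0, 7.15, 2.8, 0, 0, 0]]}}

```text
clock: 20.75
tcp_pos: [467.7, 119.5, 58.7]
eef_rot: [-0.0, 0.001, 1.0, -0.0]
force: [-0.6, -0.1, 0.7]
finger_gap: 0.007
gripper_force: 0.0
```

```bash
python3 - <<'E'
from h import *
look()
E
```

```text
[467.7 119.5  58.7] [-0.6 -0.1  0.7]
top vial_mid 0.65 [468.9   9.8  42. ]
top vial 0.73 [450.1   6.5  42. ]
top vial_upside 0.82 [465.5  -7.4  54. ]
top mask [28. 13.] 90 [471.4   4.1  42. ] [468.9   8.7  42. ]
scene vial_mid 0.55 [4.705e+02 4.000e-01 4.200e+01]
scene vial 0.29 [415.4  56.3  42. ]
scene vial_upside 0.51 [449.6  16.   54. ]
scene mask [24. 11.] 32 [469.7   4.   42. ] [473.3   1.8  42. ]
```

Same mask, so the vial is at rest. I press to z≈42 and release.

Emit:
{"name": "servo_tool", "arguments": {"moves": [[0, 0, 0.3, 0, 0, 0], [0, 0, 0.4, 0, 0, 0], [0, 0, 0.46, 0, 0, 0], [0, 0, 0.5, 0, 0, 0], [0, 0, 0.53, 0, 0, 0], [0, 0, 0.55, 0, 0, 0], [0, 0, 0.56, 0, 0, 0], [0, 0, 0.56, 0, 0, 0]]}}

```text
clock: 22.25
tcp_pos: [467.9, 119.3, 43.0]
eef_rot: [-0.0, 0.001, 1.0, -0.0]
force: [-2.1, -1.1, 3.1]
finger_gap: 0.005
gripper_force: 1.7
```

Emit:
{"name": "servo_tool", "arguments": {"moves": [[0, 0, 0.02, 0, 0, 0], [0, 0, 0.035, 0, 0, 0], [0, 0, 0.045, 0, 0, 0], [0, 0, 0.045, 0, 0, 0], [0, 0, 0.045, 0, 0, 0], [0, 0, 0.045, 0, 0, 0], [0, 0, 0.045, 0, 0, 0], [0, 0, 0.045, 0, 0, 0]]}}

```text
clock: 23.25
tcp_pos: [468.1, 119.4, 42.0]
eef_rot: [-0.0, 0.001, 1.0, -0.0]
force: [-6.9, -1.7, 16.5]
finger_gap: 0.003
gripper_force: 8.0
```

Emit:
{"name": "servo_tool", "arguments": {"moves": [[0, 0, -0.05, 0, 0, 0], [0, 0, -0.15, 0, 0, 0], [0, 0, -0.4, 0, 0, 0], [0, 0, -1, 0, 0, 0], [0, 0, -2, 0, 0, 0], [0, 0, -2.5, 0, 0, 0], [0, 0, -2.5, 0, 0, 0], [0, 0, -2.5, 0, 0, 0]]}}

```text
clock: 24.25
tcp_pos: [467.6, 119.2, 115.9]
eef_rot: [-0.0, 0.001, 1.0, -0.0]
force: [-0.2, -0.8, -0.1]
finger_gap: 0.005
gripper_force: 0.0
```

```bash
python3 -c "
from h import *
look()"
```

```text
[467.6 119.2 115.9] [-0.2 -0.8 -0.1]
top vial_mid 0.61 [464.7   3.7  42. ]
top vial 0.76 [448.5   7.2  42. ]
top vial_upside 0.53 [464.9  -0.5  54. ]
top mask [28. 13.] 90 [471.4   4.1  42. ] [473.7   5.   42. ]
scene vial_mid 0.51 [470.6   2.   42. ]
scene vial 0.55 [456.  -0.  42.]
scene vial_upside 0.57 [447.1  15.2  54. ]
scene mask [26. 14.] 30 [469.7   3.2  42. ] [ 4.717e+02 -4.000e-01  4.200e+01]
scene mask [ 33. 119.] 67 [440.7  67.3  42. ] [444.6  76.5  42. ]
```

The button bottomed out at 42 mm, the robot is clear and the vial has not moved.

```bash
python3 -c "
from h import *
print(ctrl.close_job())"
```

```text
the job is handed in; nothing more can be done
None
```

The job is handed in; no verdict came back: the vial was rolled onto the read line (about 1 mm off by the camera) and released, then the green button was pressed all the way down and let go; the battery looked unmoved and the arm never went near the cup or the brown bottle.

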